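Zero a colour probe and read the blue test pad

TASK

At the water-testing bench, lift the orange-handled colour probe out of its dock and zero it: rest its sprung steel nose, probe upright, on the middle of the white reference tile for about a second, pressing lightly so the nose gives but does not bottom out. Then set the nose on the blue test pad of the sloped rack, wholly within the pad and square to its face, pressing just as lightly, and finish holding it there in the gripper. Keep the probe off the yellow and green pads and leave the bottles, vial and cup undisturbed.

Things in the scene. Friction and masses are not known exactly. Their poses are not given: they have to be found in the camera images.
- probe: the colour probe, standing upright, nose down, in the dock. From its origin (centre of the lower end of the black barrel) along its z axis, which runs up the probe towards the handle end: black barrel 22 mm thick from 0 to 50 mm, grey collar 38 mm across from 50 to 58 mm (it rests on the dock's top), orange square handle 28 x 28 mm from 58 to 130 mm, flats square to its x and y axes. A steel nose 12 mm thick sticks out 14 mm below the origin (tip at z = -14 mm). About 145 g
- nose_tip (a point): the centre of the flat end of the probe's steel nose (12 mm across), on the probe's axis; with the nose fully out it lies 14 mm below the probe's origin
- nose (a joint): how far the sprung nose is pushed into the probe, m: 0 fully out, 0.010 bottomed. The spring pushes back with about 1 N at first touch, growing by 0.3 N per mm to 4 N at the bottom; beyond that the probe is rigid
- dock: fixed grey block 70 x 70 mm, 75 mm high, with a round 26 mm wide, 70 mm deep well in the middle of its top, in which the probe hangs by its collar; origin at the centre of the underside. Lift the probe 65 mm or more, straight up, to clear it
- tile_top (a point): the centre of the white reference tile's upper face: a level white disc 44 mm across, 12 mm above the bench, on a grey round foot 68 mm across and 6 mm high. Fixed
- rack: fixed grey and white rack 170 mm wide (along y) and 100 mm deep (along x), origin at the centre of its underside. Its white top slopes 20 degrees, rising towards the rack's +x (about 27 mm high in front, 63 mm at the back); three coloured discs sit in a row along y, 48 mm apart, in the middle of the slope
- pad_blue_face (a point): the blue test pad to be read: a fixed, 28 mm wide, 4 mm thick blue disc on the sloped face of the rack. The point is the centre of the disc's outer face; its z axis stands square out of the disc (20 degrees from vertical, leaning to the rack's front), its x axis runs up the slope. The three discs change places from run to run
- pad_yellow_face (a point): not to be touched: a fixed, 28 mm wide, 4 mm thick yellow disc on the sloped face of the rack. The point is the centre of the disc's outer face; its z axis stands square out of the disc (20 degrees from vertical, leaning to the rack's front), its x axis runs up the slope. The three discs change places from run to run
- pad_green_face (a point): not to be touched: a fixed, 28 mm wide, 4 mm thick green disc on the sloped face of the rack. The point is the centre of the disc's outer face; its z axis stands square out of the disc (20 degrees from vertical, leaning to the rack's front), its x axis runs up the slope. The three discs change places from run to run
- pad_blue: the blue pad as a solid; origin at the same point as pad_blue_face, z axis vertical
- pad_yellow: the yellow pad as a solid; origin at the centre of its outer face, z axis vertical
- pad_green: the green pad as a solid; origin at the centre of its outer face, z axis vertical
- tile: the reference tile with its foot; origin at the centre of the underside
- dropper_a: loose dark dropper bottle with teal label and white top, 32 mm across, 78 mm high; origin under its centre. Leave alone
- dropper_b: a second, identical dropper bottle. Leave alone
- vial: loose amber sample vial with white cap, 26 mm across, 55 mm high; origin under its centre. Leave alone
- cup: loose white sample cup with white lid, 68 mm across, 85 mm high; origin under its centre. Leave alone
There are look-alikes about, which are no part of the job. There is more than one size of the probe; the job needs the smallest.

How it is judged:
On the way, in this order (a step that is already met when the one before it is completed fails the run):
1. the probe, held in the gripper, is clear above the dock (contact force between the fingers and probe above 2 N and height (world z) of nose_tip above 0.077 m), for 0.1 s.
2. the probe, held upright, presses its nose lightly on the white tile (0.5 s) (contact force between the fingers and probe above 2 N and contact force between probe and tile between 0.6 and 8 N and value of joint nose between 0.001 and 0.0092 m and distance between nose_tip and tile_top below 0.016 m and angle between probe's own z axis and vertical below 0.14 rad), for 0.5 s.
At the end, for the whole second after the job is handed in: the gripper still holds the probe, at rest, with its nose tip on the blue pad within 8.5 mm of the pad's centre, its axis within 0.14 rad (8 degrees) of square to the pad, the nose pushed in by 1 to 9.2 mm and pressing with 0.6 to 8 N; the probe does not lean on the rack (contact force between the fingers and probe above 2 N and contact force between probe and pad_blue between 0.6 and 8 N and value of joint nose between 0.001 and 0.0092 m and distance between nose_tip and pad_blue_face below 0.0085 m and angle between the z axis of probe and the z axis of pad_blue_face, either way round below 0.14 rad and linear speed of probe below 0.02 m/s and contact force between probe and rack below 0.3 N); the arm keeps its last pose, push and grip.
It fails at once if the probe touches the yellow or green pad (contact force between probe and pad_yellow above 0.3 N or contact force between probe and pad_green above 0.3 N).
It fails at once if the probe is pressed hard (over 15 N) on the tile, the blue pad or the rack (contact force between probe and tile above 15 N or contact force between probe and pad_blue above 15 N or contact force between probe and rack above 15 N).
It fails at once if a bottle, the vial or the cup is shifted by more than 20 mm or tipped (distance of any of dropper_a, dropper_b, vial, cup from where it was at the start of the episode above 0.02 m or angle between any of dropper_a, dropper_b, vial, cup's own z axis and vertical above 0.3 rad).
It also fails if it takes over 48 s, if anything falls off the work surface, if the arm or the gripper's body presses on something with over 40 N, if the wrist force passes 120 N, or if a joint passes its speed limit or range.

ROBOT

A 6-joint arm with a two-finger parallel gripper is mounted at the origin on the work surface. World frame = base frame: x ahead of the robot, y to its left, z up, the work surface at z = 0. Lengths are in m, angles in rad, forces in N, time in s.
With the tool pointing down it reaches from about 0.325 to 0.875 m from the base axis. Payload 4.4 kg.
Tool frame: the origin (TCP) lies midway between the tips of the shut fingers; the grasp point (between the pads) lies 19 mm behind it (robot.hold_point_z is the distance from the TCP to the grasp point, in m); z points along the fingers, y is the line along which they close (so a half turn about z gives the same grasp; the last joint's range is limited). The gripper opens to 85 mm and grips with 20 to 120 N. Pads are 22 mm wide; open, the fingers measure 114 mm over their backs; the gripper's body (76 mm by 85 mm) begins 54 mm behind the grasp point. The pads swing forward as they close: fully open they stand 13 mm farther back than shut.
Start: joints at [1.127, 0.207, 1.542, -0, 1.393, -0.15], TCP at [0.167, 0.55, 0.231] pointing down, gripper open.
Joint ranges: [-2.73, 2.73], [-0.86, 2.22], [0.23, 2.46], [-1.11, 4.25], [0.08, 2.63], [-2.82, 2.82]. Speed limits (rad/s): [2.79, 2.79, 3.14, 3.14, 3.14, 3.14].

INTERFACE

Orientations are given as a unit quaternion [w, x, y, z].
In Python, from workcell import monitor, optics, order, robot gives the robot as it stands. The module is installed in compiled form; this text tells all that it offers.
- The arm moves only by the shell command python3 -m handwheel 'ROWS' [OPENING] [FORCE]. ROWS is JSON, a list of rows, each an object of numbers: "dx", "dy", "dz": the shift along the tool's x, y, z in cm; "yaw": the turn about the tool's z in degrees. A call has exactly 8 rows; each row is the pose to reach, as a shift and turn from the pose commanded when the call began, along the tool's axes at that moment; what a row does not reach only later rows make up. A row lasts 1/10 s, in which the tool goes at most 50 mm and 8.59 degrees, less where a joint would pass 70% of its speed; a pose out of reach is approached as far as the arm can. A call with a gripper value outside its range is refused whole. OPENING is the closure in counts, from 0 (fully open) to 255 (shut), set as the call begins (- or left out, the last holds). The fingers move at their own pace and stop on an object; FORCE is the grip in N (left out, the last holds). Time passes only in rows, so rows that repeat a pose let the fingers close, or fill a call up. It gives the time, the measured TCP pose, the force, the opening and the grip force at its end, in the units of the state.
- monitor.sense(): the state, without advancing time (a new reading comes with each control period).
- optics.read_camera(name): name is "side" or "top"; returns the picture (480x640x3 uint8, blue, green, red); there is no depth.
- optics.get_calibration(name): a dict with "camera_matrix" (3x3 intrinsics, pixels), "rvec" (rotation vector, rad) and "tvec" (3), from world to camera coordinates, as OpenCV has them. Camera axes: x right, y down, z forward; pixel columns grow to the right and rows downward; lengths in m; the calibration is good to about 2 mm. A picture is of the moment at which its call begins. get_calibration takes no time and is no camera call.
- order.job_done(): hands the job in; it is judged then, once.
The state is a dict: "t": time; "joints": joint angles; "qvel": joint speeds; "joint_efforts": joint torques, N m; "tool_pos": TCP position; "tcp_rot": TCP orientation; "contact_force": force on the tool from outside, world axes, zero at the start; "wrist_torque": the same for the moment, N m; "width": finger opening in m; "grip_force": force on a finger pad.
Only numpy, scipy, OpenCV 4.12 (cv2) and the standard library are available. Lean on these libraries where they do the work, as an engineer would, in place of code of your own. Each camera call takes 0.05 s, during which the arm holds its last target. There are 200 camera calls.

## Working session

There is one attempt and no reset: what is moved stays moved. The work goes in short steps, Python scripts to look and compute and a shell command to move; the robot and the scene stay as the last step left them, time stands still between calls to the robot, and variables do not carry over. Pictures are saved under pics/ and viewed, at most 10 in all, crops included, and the job is handed in when it is done.

```bash
mkdir -p pics; python3 - <<'E'
from workcell import monitor, optics, order, robot
import cv2
for n in("side","top"):
    cv2.imwrite(f"pics/{n}0.png",optics.read_camera(n)); print(n,optics.get_calibration(n))
print(monitor.sense(), robot.hold_point_z)
E
```

```text
side {'camera_matrix': array([[453.63133898,   0.        , 325.64557626],
       [  0.        , 453.63133898, 238.23258458],
       [  0.        ,   0.        ,   1.        ]]), 'rvec': array([ 2.29769878, -0.27347519,  0.14985933]), 'tvec': array([-0.55386281,  0.12271226,  0.73959372])}
top {'camera_matrix': array([[620.90976182,   0.        , 310.82665276],
       [  0.        , 620.90976182, 241.79227122],
       [  0.        ,   0.        ,   1.        ]]), 'rvec': array([ 2.16692742, -2.14214089,  0.14652451]), 'tvec': array([0.00641312, 0.58559957, 1.13325312])}
{'t': 0.1, 'joints': array([ 1.12650427e+00,  2.07376685e-01,  1.54281364e+00, -8.27713603e-06,
        1.39354407e+00, -1.50478310e-01]), 'qvel': array([ 0.00115379, -0.00230892, -0.00383677, -0.00126304,  0.00156162,
       -0.00177363]), 'joint_efforts': array([-1.92875013e-03, -3.84096622e+01, -2.92546374e+01, -3.60508657e-04,
        4.78775139e-03, -3.71199903e-06]), 'tool_pos': array([0.16622067, 0.54972144, 0.2302169 ]), 'tcp_rot': array([-3.09893636e-04,  1.46378216e-01,  9.89228119e-01, -1.02505936e-03]), 'contact_force': array([-0.68045638, -1.62186319,  0.56603509]), 'wrist_torque': array([-0.0439861 ,  0.03742925, -0.03450508]), 'grip_force': 0.0, 'width': 0.0853501974307718} 0.0187
```

View pics/side0.png

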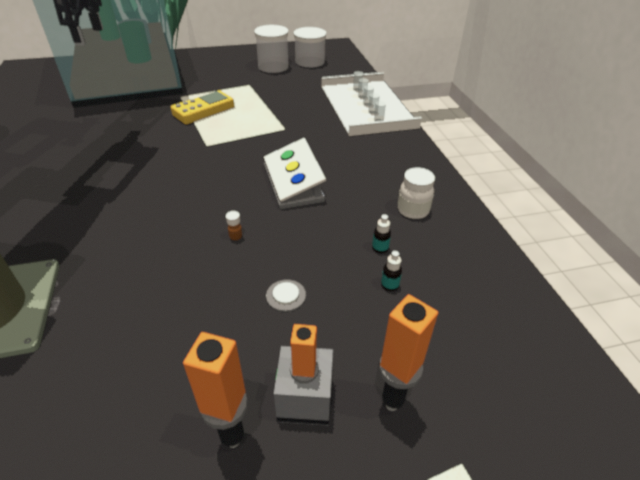

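View pics/top0.png

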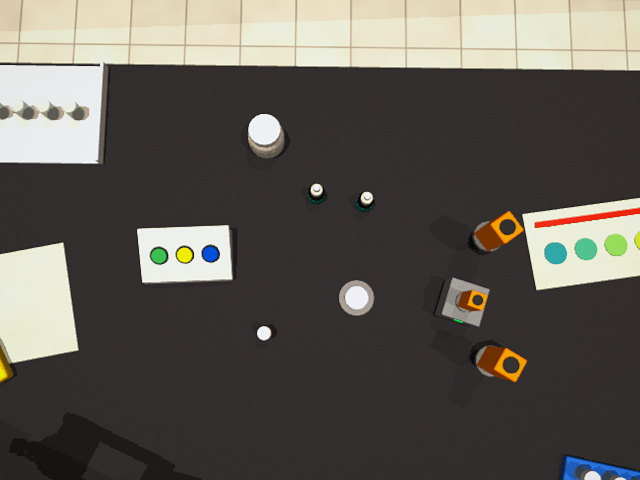

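```bash
cat > h.py <<'E'
import numpy as np, cv2
from workcell import monitor, optics, order, robot
C={n:optics.get_calibration(n) for n in("side","top")}
def ray(n,uv):
    c=C[n]; R=cv2.Rodrigues(c["rvec"])[0]
    p=cv2.undistortPoints(np.array([[uv]],float),c["camera_matrix"],None)[0,0]
    return -R.T@c["tvec"], R.T@np.array([p[0],p[1],1])
def onz(n,uv,z):
    o,d=ray(n,uv); return o+d*(z-o[2])/d[2]
def tri(a,b):
    o1,d1=ray("top",a);o2,d2=ray("side",b)
    s=np.linalg.lstsq(np.c_[d1,-d2],o2-o1,rcond=None)[0]
    p,q=o1+d1*s[0],o2+d2*s[1]; return (p+q)/2,np.linalg.norm(p-q)
def proj(n,P):
    c=C[n]; return cv2.projectPoints(np.array(P,float).reshape(-1,1,3),c["rvec"],c["tvec"],c["camera_matrix"],None)[0][:,0]
E
python3 - <<'E'
from h import *
np.set_printoptions(precision=4,suppress=True)
print("cams",ray("top",(320,240))[0],ray("side",(320,240))[0])
print("probe top",onz("top",(477,299),.155),tri((477,299),(304,333)))
print("tile",onz("top",(357,298),.012),onz("side",(286,292),.012))
print("big a",tri((507,227),(414,312))); print("big b",tri((511,365),(209,350)))
for n,s in(("blue",(298,178)),("yellow",(292,166)),("green",(287,155))):
    t={"blue":(210,254),"yellow":(185,255),"green":(159,256)}[n]; print(n,tri(t,s),onz("top",t,.049))
t=cv2.imread("pics/top0.png");s=cv2.imread("pics/side0.png")
f=lambda i,x,y,w,h,k:cv2.resize(i[y:y+h,x:x+w],None,fx=k,fy=k,interpolation=cv2.INTER_CUBIC)
a=f(t,430,260,80,60,5);b=f(t,130,215,110,75,400/110)[:300]
c=f(s,260,310,80,120,2.5);c2=f(s,255,130,80,80,3.75);c=np.hstack([c,f(s,260,272,60,46,300/46)[:, :300],c2])[:,:800]
top=np.zeros((300,800,3),np.uint8);top[:a.shape[0],:400]=a[:300];top[:b.shape[0],400:800]=b[:,:400]
bot=np.zeros((300,800,3),np.uint8);bot[:,:c.shape[1]]=c
cv2.imwrite("pics/c1.png",np.vstack([top,bot]))
E
```

```text
cams [0.4308 0.0164 1.2006] [ 0.4118 -0.5822  0.6003]
probe top [ 0.4764 -0.2668  0.155 ] (array([ 0.4754, -0.2666,  0.1555]), np.float64(0.001912769246056228))
tile [ 0.4819 -0.0763  0.012 ] [ 0.4825 -0.0753  0.012 ]
big a (array([ 0.5906, -0.3039,  0.2076]), np.float64(0.0006873366300410827))
big b (array([ 0.3706, -0.3031,  0.2093]), np.float64(0.0011979191224834364))
blue (array([0.5598, 0.2012, 0.0468]), np.float64(0.0012187088808880747)) [0.5589 0.2009 0.049 ]
yellow (array([0.5566, 0.2477, 0.0475]), np.float64(0.00014061340287443188)) [0.5565 0.2474 0.049 ]
green (array([0.5544, 0.2965, 0.0459]), np.float64(3.2509066027881625e-05)) [0.5541 0.2958 0.049 ]
```

View pics/c1.png

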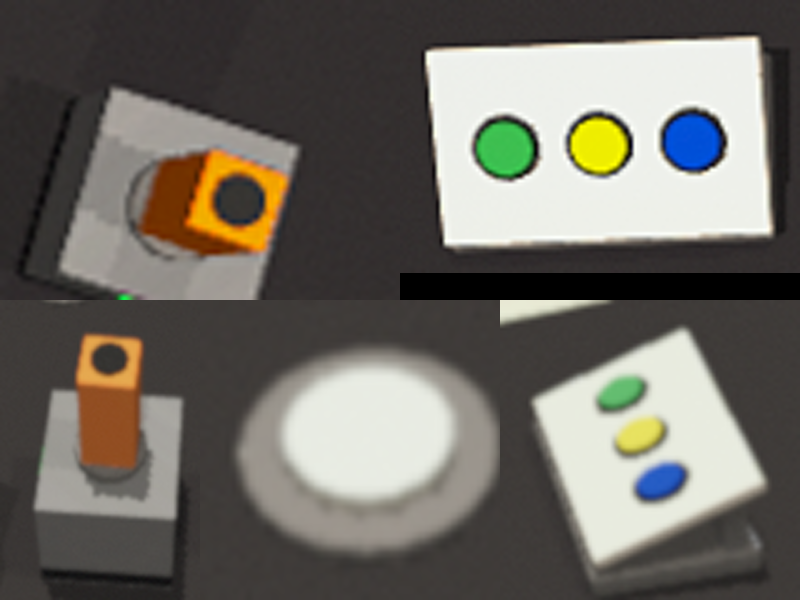

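Top view shows the small docked probe (handle top about (477,299)), between two larger ones. The tile is at (357,298), and the pads run green, yellow, blue from left to right, with blue at (210,254). The closing axis is already nearly aligned with the handle flats, so I'll start moving.

```bash
python3 -m handwheel '[{"dx":-3.0,"dy":-2.3},{"dx":-6.9,"dy":-5.3},{"dx":-10.8,"dy":-8.3},{"dx":-14.7,"dy":-11.3},{"dx":-18.6,"dy":-14.3},{"dx":-22.5,"dy":-17.3},{"dx":-26.4,"dy":-20.3},{"dx":-30,"dy":-23}]' 0 30
cat >> h.py <<'E'
np.set_printoptions(precision=4,suppress=True)
from scipy.spatial.transform import Rotation as Rn
def go(p=None,yangle=None):
    s=monitor.sense(); R=Rn.from_quat(s["tcp_rot"],scalar_first=True).as_matrix()
    ya=np.degrees(np.arctan2(R[1,1],R[0,1]))
    print("t",round(s["t"],2),"pos",s["tool_pos"],"yang",round(ya,2),"F",s["contact_force"],"w",s["width"],"g",s["grip_force"])
    if p is not None: print("cm",100*R.T@(np.array(p)-s["tool_pos"]))
    if yangle is not None: print("yaw",ya-yangle)
E
python3 - <<'E'
from h import *
go((.4757,-.2667,.225),72)
for a,b in(((229,225.5),(325.7,179.3)),((232.6,279.6),(281.7,199.9)),((247-117,215+50/3.636),(255+33/3.75,130+102/3.75)),((247-117+7,215),(304.3,138))): pass
print(tri((229,225.5),(325.7,179.3)),tri((232.6,279.6),(281.7,199.9)))
# pads centroids
t=cv2.imread("pics/top0.png"); h=cv2.cvtColor(t,cv2.COLOR_BGR2HSV)
sd=cv2.cvtColor(cv2.imread("pics/side0.png"),cv2.COLOR_BGR2HSV)
def cen(h,lo,hi,x0,y0,x1,y1):
    m=cv2.inRange(h,lo,hi); k=np.zeros_like(m); k[y0:y1,x0:x1]=1; M=cv2.moments(m*k,True); return (M["m10"]/M["m00"],M["m01"]/M["m00"]),M["m00"]
P={}
for n,lo,hi in(("blue",(100,120,60),(130,255,255)),("yellow",(22,90,90),(35,255,255)),("green",(45,90,60),(80,255,255))):
    a=cen(h,lo,hi,140,230,225,280);b=cen(sd,lo,hi,270,140,315,195);P[n]=tri(a[0],b[0]);print(n,a,b,P[n])
a=cen(h,(0,0,190),(180,40,255),335,275,380,320);b=cen(sd,(0,0,180),(180,40,255),265,275,308,310);print("tile",a,b,tri(a[0],b[0]),onz("top",a[0],.012))
E
```

```text
t 0.1 pos [0.1662 0.5497 0.2302] yang 73.17 F [-0.6805 -1.6219  0.566 ] w 0.0853501974307718 g 0.0
cm [-53.2657 -69.1797   0.6516]
yaw 1.1658157457937364
(array([0.6115, 0.1656, 0.0601]), np.float64(0.0002507544762254816)) (array([0.5153, 0.16  , 0.0266]), np.float64(0.004073548061199587))
blue ((209.97524752475246, 253.54455445544554), 202.0) ((297.49397590361446, 177.95180722891567), 83.0) (array([0.5597, 0.2014, 0.047 ]), np.float64(0.0006645791762552874))
yellow ((184.265, 254.655), 200.0) ((291.9550561797753, 165.8876404494382), 89.0) (array([0.5571, 0.2493, 0.0468]), np.float64(0.0006683091877152758))
green ((158.50980392156862, 255.58333333333334), 204.0) ((286.921875, 154.5), 64.0) (array([0.5548, 0.2973, 0.0468]), np.float64(0.0006507044604378684))
tile ((356.346511627907, 297.206976744186), 430.0) ((285.3089244851259, 291.7025171624714), 437.0) (array([ 0.4824, -0.0749,  0.0125]), np.float64(0.001928541130265533)) [ 0.4834 -0.075   0.012 ]schema error: expected keys dx, dy, dz, yaw
```

```bash
python3 -m handwheel '[{"dx":-3.0,"dy":-2.3,"dz":0,"yaw":0},{"dx":-6.9,"dy":-5.3,"dz":0,"yaw":0},{"dx":-10.8,"dy":-8.3,"dz":0,"yaw":0},{"dx":-14.7,"dy":-11.3,"dz":0,"yaw":0},{"dx":-18.6,"dy":-14.3,"dz":0,"yaw":0},{"dx":-22.5,"dy":-17.3,"dz":0,"yaw":0},{"dx":-26.4,"dy":-20.3,"dz":0,"yaw":1},{"dx":-30,"dy":-23,"dz":0,"yaw":1}]' 0 30
python3 -c "
from h import *
go((.4757,-.2667,.225),72)"
```

```text
t: 0.9
tool_pos: [0.3876, 0.2413, 0.231]
tcp_rot: [-0.0, 0.155, 0.988, -0.0]
contact_force: [0.9, 0.3, -0.0]
width: 0.0857
grip_force: 0.0
t 0.9 pos [0.3876 0.2413 0.231 ] yang 72.12 F [ 0.9192  0.2749 -0.0433] w 0.08565320848884139 g 0.0
cm [-23.9751 -45.6407   0.6089]
yaw 0.1247610572776523
```

```bash
python3 -m handwheel '[{"dx":-2,"dy":-3.8,"dz":0,"yaw":0},{"dx":-4.3,"dy":-8.1,"dz":0,"yaw":0},{"dx":-6.6,"dy":-12.4,"dz":0,"yaw":0},{"dx":-8.9,"dy":-16.7,"dz":0,"yaw":0},{"dx":-11.2,"dy":-21,"dz":0,"yaw":0},{"dx":-13.5,"dy":-25.3,"dz":0,"yaw":0},{"dx":-15.8,"dy":-29.6,"dz":0,"yaw":0},{"dx":-18,"dy":-33.9,"dz":0,"yaw":0}]'
python3 -m handwheel '[{"dx":-2,"dy":-4,"dz":0,"yaw":0},{"dx":-4,"dy":-8,"dz":0,"yaw":0},{"dx":-5.5,"dy":-10.8,"dz":0,"yaw":0},{"dx":-5.9,"dy":-11.6,"dz":0,"yaw":0},{"dx":-5.9,"dy":-11.7,"dz":0,"yaw":0},{"dx":-5.9,"dy":-11.7,"dz":0,"yaw":0},{"dx":-5.9,"dy":-11.7,"dz":0,"yaw":0},{"dx":-5.9,"dy":-11.7,"dz":0,"yaw":0}]'
python3 -c "
from h import *
cv2.imwrite('pics/t2.png',np.hstack([cv2.resize(optics.read_camera('top')[220:400,380:560],(540,540)) ]))
go((.4757,-.2667,.100),72)"
```

```text
t: 1.7
tool_pos: [0.4543, -0.1365, 0.231]
tcp_rot: [-0.0, 0.155, 0.988, 0.0]
contact_force: [1.4, 1.0, 0.3]
width: 0.0854
grip_force: 0.0
t: 2.5
tool_pos: [0.475, -0.2625, 0.2314]
tcp_rot: [-0.0, 0.154, 0.988, 0.0]
contact_force: [0.0, 0.7, 0.4]
width: 0.0854
grip_force: 0.0
t 2.55 pos [ 0.475  -0.2627  0.2315] yang 72.26 F [ 0.079  -0.2811 -0.1163] w 0.08556842074369657 g 0.0
cm [-0.1878 -0.3622 13.1452]
yaw 0.26246609399049703
```

View pics/t2.png

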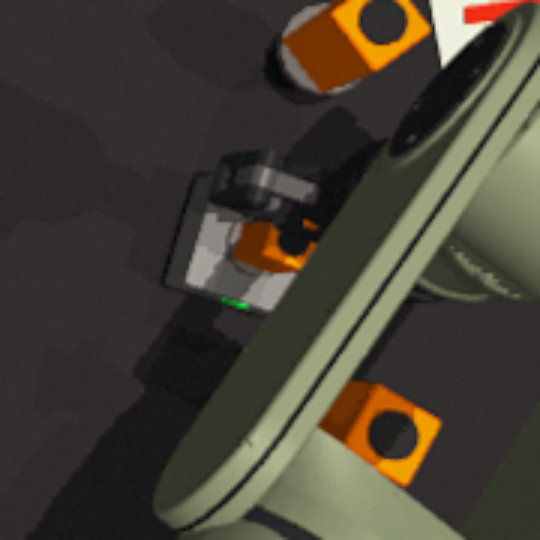

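```bash
python3 - <<'E'
from h import *
s=monitor.sense();R=Rn.from_quat(s["tcp_rot"],scalar_first=True).as_matrix();p=s["tool_pos"]
q=[p,p+R@[0,.045,-.013],p+R@[0,-.045,-.013],[.4757,-.2667,.155]]
print((proj("top",q)-[380,220])*3); u=proj("side",q); print(u)
i=optics.read_camera("side")
for a,c in zip(u,((0,0,255),(0,255,0),(255,255,0),(255,0,255))): cv2.circle(i,tuple(int(v) for v in a),3,c,1)
cv2.imwrite("pics/s2.png",cv2.resize(i[180:430,150:450],None,fx=2.2,fy=2.2))
E
```

```text
[[322.8519 233.5482]
 [245.9686 204.7262]
 [414.5754 260.3219]
 [290.8685 238.1664]]
[[303.0079 287.8004]
 [306.8475 250.2366]
 [298.2651 313.3764]
 [305.096  333.1606]]
```

View pics/s2.png

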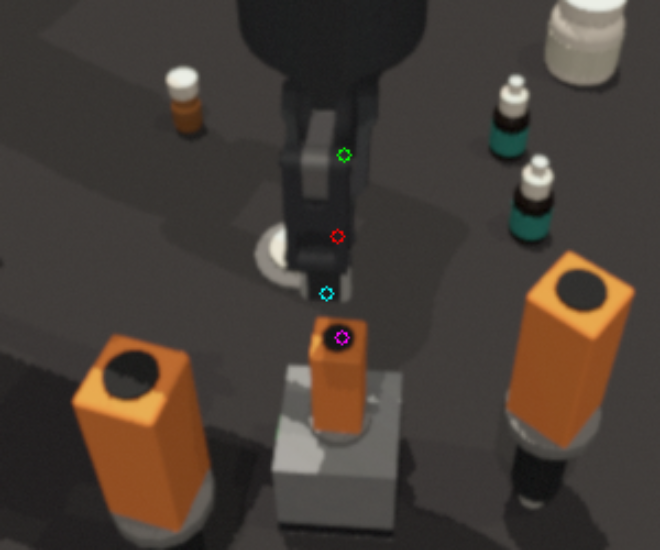

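```bash
python3 -m handwheel '[{"dx":-0.2,"dy":-0.3,"dz":0.5,"yaw":0},{"dx":-0.2,"dy":-0.4,"dz":2.5,"yaw":0},{"dx":-0.2,"dy":-0.4,"dz":5,"yaw":0},{"dx":-0.2,"dy":-0.4,"dz":7.5,"yaw":0},{"dx":-0.2,"dy":-0.4,"dz":10,"yaw":0},{"dx":-0.2,"dy":-0.4,"dz":12,"yaw":0},{"dx":-0.2,"dy":-0.4,"dz":12.8,"yaw":0},{"dx":-0.2,"dy":-0.4,"dz":12.8,"yaw":0}]'
python3 -m handwheel '[{"dx":0,"dy":0,"dz":0,"yaw":0},{"dx":0,"dy":0,"dz":0,"yaw":0},{"dx":0,"dy":0,"dz":0,"yaw":0},{"dx":0,"dy":0,"dz":0,"yaw":0},{"dx":0,"dy":0,"dz":0,"yaw":0},{"dx":0,"dy":0,"dz":0,"yaw":0},{"dx":0,"dy":0,"dz":0,"yaw":0},{"dx":0,"dy":0,"dz":0,"yaw":0}]' 255 40
python3 -c "
from h import *
go((.4757,-.2667,.103),72)"
```

```text
t: 3.4
tool_pos: [0.4747, -0.2676, 0.1018]
tcp_rot: [-0.001, 0.155, 0.988, 0.001]
contact_force: [-0.2, 0.4, -0.6]
width: 0.0854
grip_force: 0.0
t: 4.2
tool_pos: [0.4763, -0.2686, 0.1043]
tcp_rot: [0.001, 0.155, 0.988, -0.0]
contact_force: [-1.3, 1.7, 5.8]
width: 0.027
grip_force: 41.0
t 4.2 pos [ 0.4763 -0.2686  0.1043] yang 72.17 F [-1.2777  1.7368  5.8199] w 0.027023323903309047 g 40.9677529335022
cm [0.1154 0.1666 0.1299]
yaw 0.16938359246161383
```

```bash
python3 -m handwheel '[{"dx":0,"dy":0,"dz":-0.5,"yaw":0},{"dx":0,"dy":0,"dz":-1.5,"yaw":0},{"dx":0,"dy":0,"dz":-3,"yaw":0},{"dx":0,"dy":0,"dz":-4.5,"yaw":0},{"dx":0,"dy":0,"dz":-6,"yaw":0},{"dx":0,"dy":0,"dz":-7.5,"yaw":0},{"dx":0,"dy":0,"dz":-9,"yaw":0},{"dx":0,"dy":0,"dz":-9,"yaw":0}]'
python3 - <<'E'
from h import *
i=optics.read_camera("side"); cv2.imwrite("pics/s3.png",i)
j=optics.read_camera("top")
cv2.imwrite("pics/s3c.png",cv2.resize(i[180:430,200:400],None,fx=2.4,fy=2.4))
go((.483,-.075,.14),92.9)
E
```

```text
t: 5.0
tool_pos: [0.4768, -0.2694, 0.1959]
tcp_rot: [0.002, 0.155, 0.988, -0.001]
contact_force: [0.9, -0.3, -1.8]
width: 0.0274
grip_force: 40.4
t 5.1 pos [ 0.4754 -0.2683  0.1932] yang 72.17 F [-0.4901 -0.4631 -2.3869] w 0.027594189776992784 g 40.42530298233032
cm [ 5.197  18.6338  5.3231]
yaw -20.732356057023225
```

View pics/s3c.png

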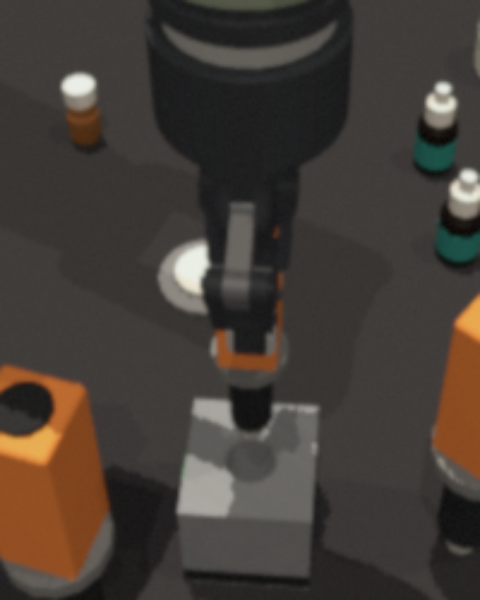

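```bash
python3 -m handwheel '[{"dx":0.6,"dy":2,"dz":0,"yaw":-2},{"dx":1.6,"dy":5.5,"dz":0,"yaw":-6},{"dx":2.7,"dy":9.5,"dz":0,"yaw":-11},{"dx":3.8,"dy":13.5,"dz":0,"yaw":-16},{"dx":4.7,"dy":17,"dz":0,"yaw":-20},{"dx":5.2,"dy":18.6,"dz":0,"yaw":-20.8},{"dx":5.2,"dy":18.6,"dz":0,"yaw":-20.8},{"dx":5.2,"dy":18.6,"dz":0,"yaw":-20.8}]'
python3 - <<'E'
from h import *
i=optics.read_camera("side"); j=optics.read_camera("top")
a=cv2.resize(i[180:340,200:370],(425,400));b=cv2.resize(j[250:350,300:400],(400,400))
cv2.imwrite("pics/s4.png",np.hstack([a,b[:,:375]]))
go((.483,-.075,.115),92.9)
E
```

```text
t: 5.9
tool_pos: [0.4825, -0.0753, 0.1923]
tcp_rot: [-0.001, -0.026, 1.0, -0.0]
contact_force: [0.3, -0.1, -1.7]
width: 0.0278
grip_force: 40.4
t 6.0 pos [ 0.4828 -0.0762  0.1928] yang 92.9 F [-0.5317 -0.3056 -2.8895] w 0.027877474248023608 g 40.399855971336365
cm [-0.0322  0.1205  7.7764]
yaw 0.0015461487128476392
```

View pics/s4.png

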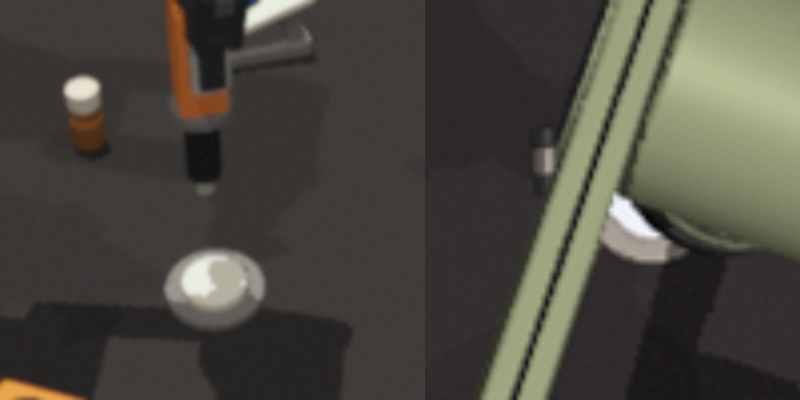

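```bash
python3 -c "
from h import *
print(proj('side',[[.4828,-.0762,.0998],[.4828,-.0762,.095],[.4828,-.0762,.103]]))"
python3 -m handwheel '[{"dx":0,"dy":0.1,"dz":1,"yaw":0},{"dx":0,"dy":0.1,"dz":2.5,"yaw":0},{"dx":0,"dy":0.1,"dz":4,"yaw":0},{"dx":0,"dy":0.1,"dz":5.5,"yaw":0},{"dx":0,"dy":0.1,"dz":6.5,"yaw":0},{"dx":0,"dy":0.1,"dz":7,"yaw":0},{"dx":0,"dy":0.1,"dz":7,"yaw":0},{"dx":0,"dy":0.1,"dz":7,"yaw":0}]'
python3 - <<'E'
from h import *
i=optics.read_camera("side")
cv2.imwrite("pics/s5.png",cv2.resize(i[220:320,240:340],(600,600),interpolation=cv2.INTER_CUBIC))
go((.483,-.075,.104))
E
```

```text
[[284.1838 255.4782]
 [284.3068 257.6515]
 [284.1012 254.0182]]
t: 6.8
tool_pos: [0.4835, -0.0747, 0.1237]
tcp_rot: [0.0, -0.026, 1.0, -0.0]
contact_force: [-0.9, 0.7, -1.6]
width: 0.0276
grip_force: 40.4
t 6.85 pos [ 0.4837 -0.0747  0.124 ] yang 92.96 F [ 0.0103 -0.3437 -1.8659] w 0.02809205847347695 g 40.4121869802475
cm [ 0.0717 -0.0281  1.9988]
```

View pics/s5.png

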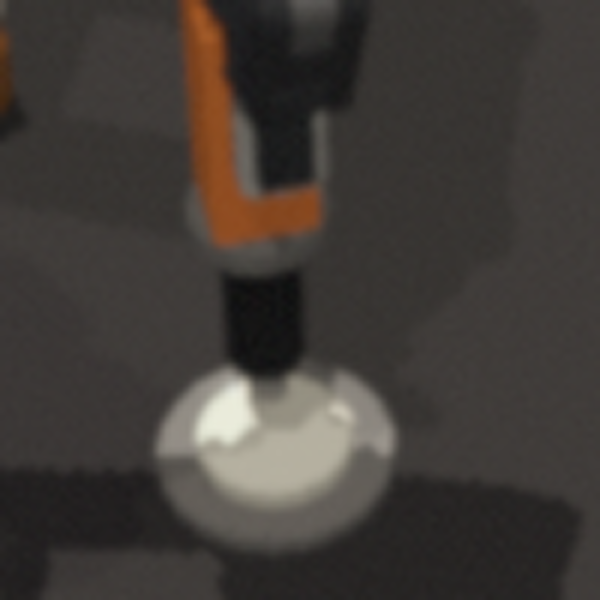

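```bash
python3 -m handwheel '[{"dx":0,"dy":0,"dz":0.5,"yaw":0},{"dx":0,"dy":0,"dz":1,"yaw":0},{"dx":0,"dy":0,"dz":1.5,"yaw":0},{"dx":0,"dy":0,"dz":1.8,"yaw":0},{"dx":0,"dy":0,"dz":2,"yaw":0},{"dx":0,"dy":0,"dz":2.2,"yaw":0},{"dx":0,"dy":0,"dz":2.3,"yaw":0},{"dx":0,"dy":0,"dz":2.3,"yaw":0}]'
python3 -c "
from h import *
for k in range(4): optics.read_camera('top'); go()
cv2.imwrite('pics/s6.png',cv2.resize(optics.read_camera('side')[220:320,240:340],(600,600),interpolation=cv2.INTER_CUBIC))"
```

```text
t: 7.65
tool_pos: [0.4828, -0.0742, 0.1002]
tcp_rot: [-0.0, -0.026, 1.0, 0.0]
contact_force: [-1.7, 1.5, 1.1]
width: 0.0275
grip_force: 40.8
t 7.7 pos [ 0.4828 -0.0742  0.1003] yang 92.97 F [-1.8544  1.5454  0.7737] w 0.027797413913074387 g 40.77739119529724
t 7.75 pos [ 0.4828 -0.0742  0.1003] yang 92.96 F [-2.1734  0.0333  1.6339] w 0.02789206358267198 g 40.7807457447052
t 7.8 pos [ 0.4828 -0.0742  0.1003] yang 92.97 F [-1.2724  0.149   2.1916] w 0.02768294297057209 g 40.77316761016846
t 7.85 pos [ 0.4829 -0.0742  0.1004] yang 92.97 F [-1.8415  0.972   0.0291] w 0.02749280895088561 g 40.77590525150299
```

View pics/s6.png

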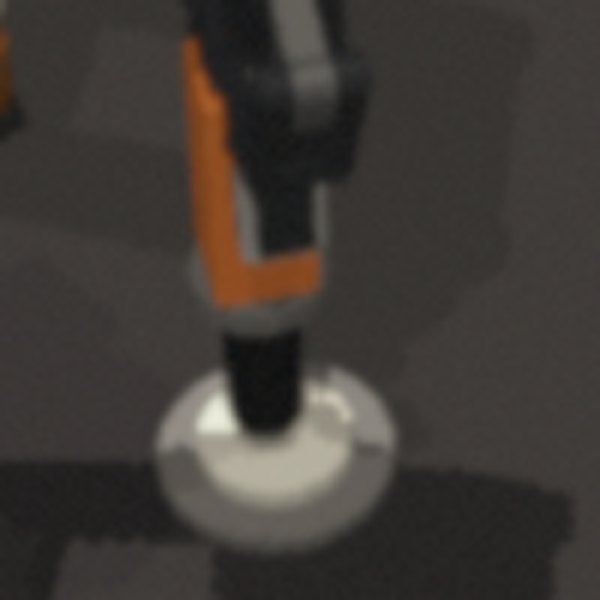

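```bash
cat >> h.py <<'E'
def favg(n=8):
    f=[]
    for k in range(n): optics.read_camera('side'); f.append(monitor.sense()["contact_force"])
    print("Favg",np.mean(f,0),"sd",np.std(f,0)/n**.5)
E
python3 -c "
from h import *
favg()"
python3 -m handwheel '[{"dx":0,"dy":0,"dz":-0.1,"yaw":0},{"dx":0,"dy":0,"dz":-0.2,"yaw":0},{"dx":0,"dy":0,"dz":-0.2,"yaw":0},{"dx":0,"dy":0,"dz":-0.2,"yaw":0},{"dx":0,"dy":0,"dz":-0.2,"yaw":0},{"dx":0,"dy":0,"dz":-0.2,"yaw":0},{"dx":0,"dy":0,"dz":-0.2,"yaw":0},{"dx":0,"dy":0,"dz":-0.2,"yaw":0}]'
python3 -c "
from h import *
favg();go()"
python3 -m handwheel '[{"dx":0,"dy":0,"dz":-1,"yaw":0},{"dx":0,"dy":0,"dz":-2,"yaw":0},{"dx":0,"dy":0,"dz":-3,"yaw":0},{"dx":0,"dy":0,"dz":-4,"yaw":0},{"dx":0,"dy":0,"dz":-5,"yaw":0},{"dx":0,"dy":0,"dz":-6,"yaw":0},{"dx":0,"dy":0,"dz":-6.5,"yaw":0},{"dx":0,"dy":0,"dz":-6.5,"yaw":0}]'
python3 -c "
from h import *
favg();go()"
```

```text
Favg [-1.445   1.1265  1.2595] sd [0.1605 0.1683 0.1973]
t: 9.1
tool_pos: [0.4833, -0.0746, 0.1024]
tcp_rot: [0.0, -0.026, 1.0, -0.0]
contact_force: [-0.6, -0.2, -0.1]
width: 0.0273
grip_force: 40.7
Favg [-0.0511 -0.2517  0.3309] sd [0.0834 0.2004 0.2043]
t 9.5 pos [ 0.4832 -0.0745  0.1024] yang 92.97 F [-0.0695 -1.0365  0.3727] w 0.0278073499492483 g 40.617581605911255
t: 10.3
tool_pos: [0.4837, -0.0746, 0.1684]
tcp_rot: [0.001, -0.026, 1.0, -0.0]
contact_force: [0.9, 0.3, -1.6]
width: 0.0277
grip_force: 40.3
Favg [ 0.0597  0.1025 -1.5322] sd [0.2088 0.0977 0.1134]
t 10.7 pos [ 0.4827 -0.0743  0.1668] yang 92.97 F [ 0.6383  0.2642 -1.1099] w 0.027534509691099857 g 40.344929695129395
```

```bash
python3 -c "
from h import *
print(monitor.sense()['joints']); go((.493,-.2125,.1668),163)"
```

```text
[-0.3301  0.0884  1.8174 -0.      1.2368 -1.9527]
t 10.7 pos [ 0.4827 -0.0743  0.1668] yang 92.97 F [ 0.6383  0.2642 -1.1099] w 0.027534509691099857 g 40.344929695129395
cm [ -0.3105 -13.8565  -0.005 ]
yaw -70.03221981935079
```

```bash
python3 -m handwheel '[{"dx":0,"dy":-1,"dz":-1.5,"yaw":1},{"dx":0.3,"dy":-4,"dz":-3,"yaw":4},{"dx":0.7,"dy":-8,"dz":-3,"yaw":9},{"dx":1.1,"dy":-12,"dz":-3,"yaw":14},{"dx":1.5,"dy":-16,"dz":-3,"yaw":18},{"dx":1.7,"dy":-18.5,"dz":-3,"yaw":20.5},{"dx":1.7,"dy":-19.3,"dz":-3,"yaw":20.5},{"dx":1.7,"dy":-19.3,"dz":-3,"yaw":20.5}]'
python3 -c "
from h import *
go((.476,-.268,.1555),72.5)"
```

```text
t: 11.5
tool_pos: [0.4758, -0.2687, 0.1969]
tcp_rot: [-0.0, 0.153, 0.988, 0.0]
contact_force: [-0.3, 0.9, -2.1]
width: 0.0275
grip_force: 40.3
t 11.5 pos [ 0.4758 -0.2687  0.1969] yang 72.4 F [-0.3015  0.941  -2.1376] w 0.02750317770979835 g 40.33669710159302
cm [0.0033 0.069  4.1401]
yaw -0.0994878627749074
```

```bash
python3 -m handwheel '[{"dx":0,"dy":0,"dz":1,"yaw":0},{"dx":0,"dy":0,"dz":2,"yaw":0},{"dx":0,"dy":0,"dz":3,"yaw":0},{"dx":0,"dy":0,"dz":3.8,"yaw":0},{"dx":0,"dy":0,"dz":4.1,"yaw":0},{"dx":0,"dy":0,"dz":4.1,"yaw":0},{"dx":0,"dy":0,"dz":4.1,"yaw":0},{"dx":0,"dy":0,"dz":4.1,"yaw":0}]' - 25
python3 -c "
from h import *
go((.476,-.268,.1555),72.5)"
python3 -m handwheel '[{"dx":0.3,"dy":0,"dz":0,"yaw":0},{"dx":0.6,"dy":0,"dz":0,"yaw":0},{"dx":0.9,"dy":0,"dz":0,"yaw":0},{"dx":1.2,"dy":0,"dz":0,"yaw":0},{"dx":1.5,"dy":0,"dz":0,"yaw":0},{"dx":1.7,"dy":0,"dz":0,"yaw":0},{"dx":1.8,"dy":0,"dz":0,"yaw":0},{"dx":1.8,"dy":0,"dz":0,"yaw":0}]'
python3 -c "
from h import *
go();favg(4)"
```

```text
t: 12.3
tool_pos: [0.4764, -0.2683, 0.1569]
tcp_rot: [0.001, 0.152, 0.988, -0.0]
contact_force: [0.2, -0.4, -1.2]
width: 0.0276
grip_force: 40.3
t 12.3 pos [ 0.4764 -0.2683  0.1569] yang 72.47 F [ 0.1835 -0.4446 -1.1507] w 0.02764400152764271 g 40.3376305103302
cm [0.0501 0.0179 0.1377]
yaw -0.03445282860985799
t: 13.1
tool_pos: [0.4594, -0.2629, 0.1568]
tcp_rot: [0.001, 0.152, 0.988, -0.0]
contact_force: [4.8, -1.5, 0.6]
width: 0.0278
grip_force: 36.5
t 13.1 pos [ 0.4594 -0.2629  0.1568] yang 72.46 F [ 4.7575 -1.4861  0.5971] w 0.027829830791414698 g 36.45821213722229
Favg [ 4.4921 -1.1449  0.3163] sd [0.2016 0.1843 0.227 ]
```

```bash
python3 -m handwheel '[{"dx":0.3,"dy":0,"dz":0.1,"yaw":0},{"dx":0.7,"dy":0,"dz":0.1,"yaw":0},{"dx":1.1,"dy":0,"dz":0.1,"yaw":0},{"dx":1.5,"dy":0,"dz":0.1,"yaw":0},{"dx":1.9,"dy":0,"dz":0.1,"yaw":0},{"dx":2.3,"dy":0,"dz":0.1,"yaw":0},{"dx":2.7,"dy":0,"dz":0.1,"yaw":0},{"dx":2.7,"dy":0,"dz":0.1,"yaw":0}]' 255 25
python3 - <<'E'
from h import *
go();favg(4)
i=optics.read_camera("side"); cv2.imwrite("pics/s7.png",i)
E
```

```text
t: 14.1
tool_pos: [0.4321, -0.2539, 0.1549]
tcp_rot: [-0.001, 0.152, 0.988, 0.0]
contact_force: [2.2, -1.4, -1.2]
width: 0.0276
grip_force: 35.8
t 14.1 pos [ 0.4321 -0.2539  0.1549] yang 72.46 F [ 2.2201 -1.4262 -1.1505] w 0.027608155200010406 g 35.83940327167511
Favg [ 2.0013 -0.647  -0.8505] sd [0.1847 0.1591 0.2352]
```

```bash
python3 -m handwheel '[{"dx":0,"dy":0,"dz":-0.5,"yaw":0},{"dx":0,"dy":0,"dz":-1.5,"yaw":0},{"dx":0,"dy":0,"dz":-2.5,"yaw":0},{"dx":0,"dy":0,"dz":-3.5,"yaw":0},{"dx":0,"dy":0,"dz":-4.5,"yaw":0},{"dx":0,"dy":0,"dz":-5.5,"yaw":0},{"dx":0,"dy":0,"dz":-6,"yaw":0},{"dx":0,"dy":0,"dz":-6,"yaw":0}]' 255 40
python3 -c "
from h import *
go((.506,.1985,.215),92.9)"
```

```text
t: 15.15
tool_pos: [0.4336, -0.2549, 0.2165]
tcp_rot: [0.001, 0.152, 0.988, -0.001]
contact_force: [0.1, -0.1, -2.9]
width: 0.0275
grip_force: 39.9
t 15.15 pos [ 0.4336 -0.2549  0.2165] yang 72.47 F [ 0.0792 -0.0716 -2.9169] w 0.027459173778258704 g 39.87252473831177
cm [ 6.7579 45.4127  0.0984]
yaw -20.430470855304065
```

Two calls to the hover point.

```bash
python3 -m handwheel '[{"dx":0.4,"dy":2,"dz":0,"yaw":-1},{"dx":1,"dy":6,"dz":0,"yaw":-3},{"dx":1.6,"dy":10,"dz":0,"yaw":-6},{"dx":2.2,"dy":14,"dz":0,"yaw":-9},{"dx":2.8,"dy":18,"dz":0,"yaw":-12},{"dx":3.4,"dy":22,"dz":0,"yaw":-15},{"dx":4,"dy":26,"dz":0,"yaw":-18},{"dx":4.4,"dy":29,"dz":0,"yaw":-20.4}]'
python3 -c "
from h import *
go((.506,.1985,.2),92.9)"
```

```text
t: 15.95
tool_pos: [0.478, 0.0377, 0.2148]
tcp_rot: [-0.001, -0.027, 1.0, 0.0]
contact_force: [0.9, 0.4, -1.7]
width: 0.0273
grip_force: 40.1
t 15.95 pos [0.478  0.0377 0.2148] yang 93.05 F [ 0.882   0.3829 -1.6512] w 0.027305770506596484 g 40.05730748176575
cm [-3.652  15.9088  1.4843]
yaw 0.1530660774532464
```

```bash
python3 -m handwheel '[{"dx":-0.4,"dy":2,"dz":0.2,"yaw":0},{"dx":-1.2,"dy":5,"dz":0.6,"yaw":0},{"dx":-2,"dy":8,"dz":1,"yaw":0},{"dx":-2.7,"dy":11,"dz":1.4,"yaw":0},{"dx":-3.4,"dy":14,"dz":1.5,"yaw":0},{"dx":-3.6,"dy":15.9,"dz":1.5,"yaw":0.1},{"dx":-3.6,"dy":15.9,"dz":1.5,"yaw":0.1},{"dx":-3.6,"dy":15.9,"dz":1.5,"yaw":0.1}]'
python3 - <<'E'
from h import *
i=optics.read_camera("side"); j=optics.read_camera("top"); cv2.imwrite("pics/s8.png",i)
go()
s=monitor.sense();R=Rn.from_quat(s["tcp_rot"],scalar_first=True).as_matrix();p=s["tool_pos"]
G=p-R@[0,0,robot.hold_point_z]
def ax(th): return R@np.array([np.sin(th),0,-np.cos(th)])  # up axis: leans to +tool x
for d in(15,20,25):
    a=ax(np.radians(d)); print(d,proj("side",[G-a*.0982,G-a*.1122]).ravel(), "tip",G-a*.1122)
x0,y0=255,90
v=cv2.resize(i[y0:y0+100,x0:x0+100],(600,600),interpolation=cv2.INTER_CUBIC)
print(proj("top",[G-ax(.35)*.11]))
cv2.imwrite("pics/s8c.png",v)
E
```

```text
t: 16.75
tool_pos: [0.506, 0.1958, 0.1996]
tcp_rot: [-0.001, -0.025, 1.0, -0.0]
contact_force: [0.1, -0.3, -1.8]
width: 0.0277
grip_force: 40.1
t 16.85 pos [0.5062 0.1951 0.1999] yang 92.73 F [-0.2615  0.0482 -1.4424] w 0.02745427657892914 g 40.12822151184082
15 [283.4519 149.0728 285.4944 154.7116] tip [0.5352 0.1964 0.1102]
20 [287.4288 147.3861 289.9882 152.8046] tip [0.5445 0.1968 0.1131]
25 [291.2686 145.4063 294.3291 150.5699] tip [0.5535 0.1973 0.1168]
[[206.1624 258.3362]]
```

View pics/s8c.png

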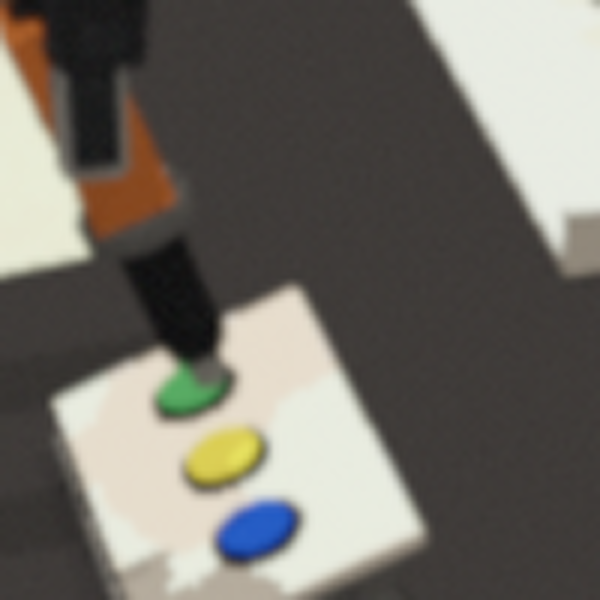

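Side view shows the probe tilted about 20°, with the nose end at pixel (290,153). That matches the predicted (290.0,152.8) for 20°. Approaching blue along its normal.

```bash
python3 -m handwheel '[{"dx":-0.3,"dy":0.2,"dz":0.5,"yaw":0},{"dx":-0.5,"dy":0.35,"dz":1.5,"yaw":0},{"dx":-0.6,"dy":0.35,"dz":2.7,"yaw":0},{"dx":-0.7,"dy":0.35,"dz":3.9,"yaw":0},{"dx":-0.9,"dy":0.35,"dz":4.8,"yaw":0},{"dx":-1.1,"dy":0.35,"dz":5.4,"yaw":0},{"dx":-1.15,"dy":0.35,"dz":5.55,"yaw":0},{"dx":-1.15,"dy":0.35,"dz":5.55,"yaw":0}]'
cat >> h.py <<'E'
def tip(deg=20,B=np.array([.5595,.201,.048])):
    s=monitor.sense();R=Rn.from_quat(s["tcp_rot"],scalar_first=True).as_matrix();p=s["tool_pos"]
    th=np.radians(deg);a=R@np.array([np.sin(th),0,-np.cos(th)]);T=p-R@[0,0,robot.hold_point_z]-a*.1122
    n=np.array([-.3416,-.0173,.9397]);d=T-B
    print("tip",T,"height mm",1000*d@n,"in-plane mm",1000*(d-n*(d@n)))
    print("cm to press 5mm:",100*R.T@(B-.005*n-T)); return T
E
python3 -c "
from h import *
favg(6);go();T=tip();print(proj('side',[T]))"
```

```text
t: 17.65
tool_pos: [0.5179, 0.2, 0.1445]
tcp_rot: [-0.0, -0.024, 1.0, -0.0]
contact_force: [0.8, 0.3, -1.4]
width: 0.0275
grip_force: 40.2
Favg [-0.4419 -0.0177 -1.5892] sd [0.207  0.1767 0.1507]
t 17.95 pos [0.5181 0.2001 0.1453] yang 92.77 F [ 0.4146  0.2543 -1.1751] w 0.027508786080602577 g 40.156967639923096
tip [0.5566 0.202  0.0586] height mm 10.983277597448307 in-plane mm [0.8205 1.1605 0.3193]
cm to press 5mm: [-0.4575 -0.111   1.5343]
[[296.0174 173.3488]]
```

```bash
python3 -m handwheel '[{"dx":-0.1,"dy":-0.1,"dz":0.3,"yaw":0},{"dx":-0.2,"dy":-0.1,"dz":0.6,"yaw":0},{"dx":-0.3,"dy":-0.1,"dz":0.8,"yaw":0},{"dx":-0.35,"dy":-0.1,"dz":1,"yaw":0},{"dx":-0.4,"dy":-0.1,"dz":1.2,"yaw":0},{"dx":-0.45,"dy":-0.1,"dz":1.3,"yaw":0},{"dx":-0.47,"dy":-0.1,"dz":1.4,"yaw":0},{"dx":-0.47,"dy":-0.1,"dz":1.4,"yaw":0}]'
python3 -c "
from h import *
favg(12);go();T=tip();print(proj('side',[T]))"
```

```text
t: 18.75
tool_pos: [0.5227, 0.1992, 0.1309]
tcp_rot: [0.0, -0.024, 1.0, -0.0]
contact_force: [-1.1, -0.3, 1.6]
width: 0.0274
grip_force: 40.5
Favg [-1.2108 -0.7827  0.9887] sd [0.0892 0.1444 0.1374]
t 19.35 pos [0.5226 0.1992 0.1308] yang 92.77 F [-1.1391 -1.0395  0.7609] w 0.027703165726625657 g 40.4678338766098
tip [0.561  0.201  0.0441] height mm -4.1969215899797625 in-plane mm [ 0.0432 -0.061   0.0147]
cm to press 5mm: [-0.0234  0.0064  0.0769]
[[298.3047 179.0863]]
```

```bash
python3 -c "
from h import *
f=lambda i:cv2.inRange(cv2.cvtColor(i,cv2.COLOR_BGR2HSV),(100,120,60),(130,255,255))
a=f(cv2.imread('pics/side0.png'));i=optics.read_camera('side');b=f(i)
g=cv2.cvtColor(i,cv2.COLOR_BGR2GRAY)
for y in range(164,187): print(y,''.join('#' if b[y,x] else 'o' if a[y,x] else '.' for x in range(284,312)),' '.join('%3d'%g[y,x] for x in range(286,310)))
"
```

```text
164 ............................ 122  52  20  18  17  21  20  23  19  25  57  89  84 138 202 220 222 224 226 231 233 234 233 234
165 ............................ 147  77  30  15  18  18  17  19  20  20  29  44  65 138 203 220 223 226 231 233 233 233 233 234
166 ............................ 158 104  46  20  18  22  20  18  17  18  18  30  77 153 206 222 226 230 233 233 233 234 234 233
167 ............................ 161 126  67  26  16  18  18  18  21  19  18  28  87 165 210 225 230 233 234 233 234 234 234 234
168 ............................ 147 133  87  38  21  16  19  18  19  19  20  25  70 153 209 228 233 233 234 233 233 234 234 234
169 ............................ 126 124  90  41  21  20  16  17  18  20  18  22  45 128 199 226 233 233 233 233 233 233 233 233
170 ............................ 140 104  72  42  25  15  20  19  20  18  20  19  28  94 176 220 232 233 233 233 234 233 233 233
171 ............................ 182 138 108  88  53  26  13  20  18  16  20  19  24  72 156 213 228 232 233 233 233 233 233 234
172 ............................ 208 187 174 159 108  50  21  20  16
[... 1166 characters left out ...]
 40  43  45  46  54  67  93 132 164 182 199 223 232 234
182 .........######............. 128 137 131 121  99  69  42  39  37  39  43  48  54  67  89 116 137 159 170 173 190 221 232 233
183 ............................ 126 125 125 123 119 103  84  69  63  63  71  80  92 117 136 157 165 169 172 173 190 221 232 233
184 ............................ 133 132 133 133 136 140 132 124 122 121 124 131 141 156 165 170 172 172 173 173 189 219 229 229
185 ............................ 151 151 152 153 156 163 164 164 163 162 164 164 166 170 172 173 172 172 173 173 184 207 215 212
186 ............................ 168 167 168 168 169 171 171 172 172 173 173 172 173 173 173 173 172 173 173 174 175 179 180 172
```

```bash
python3 -c "
from h import *
go(); print(order.job_done())"
```

```text
t 19.4 pos [0.5227 0.1992 0.1308] yang 92.77 F [-0.9412 -1.1504 -0.3218] w 0.027573152142816002 g 40.467867851257324
the job is handed in; nothing more can be done
None
```

I zeroed the probe on the white tile for about 2 s. It is now held in the gripper on the blue pad, tilted about 20° to match the slope and pressing with roughly 2.7 N. I handed the job in at 19.4 s, and no verdict came back.

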